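Take the toner cartridge out of the craft-room printer

ROBOT

A 6-joint arm with a two-finger parallel gripper is mounted at the origin on the work surface. World frame = base frame: x ahead of the robot, y to its left, z up, the work surface at z = 0. Lengths are in m, angles in rad, forces in N, time in s.
With the tool pointing down it reaches from about 0.3 to 0.775 m from the base axis. Payload 14.6 kg.
Tool frame: the origin (TCP) lies between the finger pads, 19 mm behind the fingertips; this is the grasp point; z points along the fingers, y is the line along which they close (so a half turn about z gives the same grasp; the last joint's range is limited). The gripper opens to 94 mm and grips with 3 to 60 N. Pads are 16 mm wide; open, the fingers measure 119 mm over their backs; the gripper's body (75 mm by 177 mm) begins 78 mm behind the grasp point.
Start: joints at [-1.192, 0.3, 1.521, -0, 1.321, -0.067], TCP at [0.237, -0.496, 0.224] pointing down, gripper open.
Joint ranges: [-3.03, 3.03], [-0.79, 2.21], [0.23, 2.52], [-1.04, 4.18], [0, 3.07], [-2.55, 2.55]. Speed limits (rad/s): [2.22, 2.22, 2.57, 3.14, 3.14, 3.14].

INTERFACE

Orientations are given as [roll, pitch, yaw] about the fixed x, y, z axes, in that order (R = Rz(yaw) Ry(pitch) Rx(roll)).
In Python, from station import ctrl gives the robot as it stands.
- The arm moves only by the tool step_arm, never from a script. Its argument "plan" is a list that holds one entry, the list of rows, each a list of 6 numbers: the shift along the tool's x, y, z in units of 30 mm (1.0 is 30 mm), then the turn, a rotation vector about the tool's x, y, z in units of 6 degrees (1.0 is 6 degrees). In form: [[[dx, dy, dz, wx, wy, wz], ...]]. A call has 1 to 8 rows; each row is the pose to reach, as a shift and turn from the pose commanded when the call began, along the tool's axes at that moment; what a row does not reach only later rows make up. A row lasts 1/12 s, in which the tool goes at most 41.7 mm and 7.16 degrees, less where a joint would pass 70% of its speed; a pose out of reach is approached as far as the arm can. A call with a gripper value outside its range is refused whole. "grip" is the opening, from 0 (shut) to 1 (fully open), set as the call begins (left out, the last holds). The fingers move at their own pace and stop on an object; "squeeze" is the grip in N (left out, the last holds). Time passes only in rows, so rows that repeat a pose let the fingers close. It gives the time, the measured TCP pose, the force, the opening and the grip force at its end, in the units of the state.
- ctrl.get_obs(): the state, without advancing time (a new reading comes with each control period).
- ctrl.camera(name): name is "side" or "top" or "wrist"; returns the picture (480x640x3 uint8, red, green, blue); there is no depth.
- ctrl.camera_model(name): a dict with "intrinsics" (3x3 intrinsics, pixels), "k1" (the pictures are not rectified: a ray, as slopes to the right and down, at radius r is drawn at 1 + k1 r^2 times it, then the intrinsics apply), "R" (3x3) and "t" (3): a world point X has camera coordinates R X + t; the wrist camera has in their place "tool_from_camera" (4x4, takes a point from camera to tool coordinates, whose origin is the TCP and whose axes are the flange's). Camera axes: x right, y down, z forward; pixel columns grow to the right and rows downward; lengths in m; the calibration is good to about 2 mm. A picture is of the moment at which its call begins: read the wrist's pose just before it. camera_model takes no time and is no camera call.
- ctrl.hand_in(): hands the job in; it is judged then, once.
Trained networks look in the newest picture that a camera, given by its name, has taken for a name from the list of things; names that differ only in an ending like _2 or _b are one class to them, and where a whole thing is asked for, a point or a joint stands for the part that bears it (a point fixed in the world has none). Each returns a list of dicts, best first, with "confidence" (0 to 1); they miss things now and then, are a little off and sometimes report something else, mostly with a low value. They report only what shows in the picture. A call takes as long as a camera call.
- ctrl.masks_of(query, camera): "pixels" (480x640 bool, what is visible of it) and "at" ([column, row] in pixels, amid what is visible of it).
- ctrl.place_of(query, camera): "at" ([column, row] in pixels: a listed point, or the origin of a listed thing).
The state is a dict: "time_s": time; "qpos": joint angles; "joint_vel": joint speeds; "tau": joint torques, N m; "ee_pos": TCP position; "eef_rot": TCP orientation; "force": force on the tool from outside, world axes, zero at the start; "moment": the same for the moment, N m; "grip_width": finger opening in m; "grip_force": force on a finger pad.
Only numpy, scipy, OpenCV 4.12 (cv2) and the standard library are available. Lean on these libraries where they do the work, as an engineer would, in place of code of your own. Each camera call takes 0.05 s, during which the arm holds its last target. There are 200 camera calls.

TASK

The colouring pages come out streaky: lift the printer's cover flap until it stands wide open, then draw the toner cartridge up out of its bay. Holding it by its grip bar, present it level about 10 cm above the middle of the single sheet of paper spread on the table next to the printer, and finish while still holding it there in the air, motionless, with the flap left wide open. Never tip the cartridge steeply on the way, and do not push about or knock over the things standing nearby.

Things in the scene. Friction and masses are not known exactly. Their poses are not given: they have to be found in the camera images.
- printer: White laser printer fixed on the table, left or right of the paper: 189 deep (x), 346 wide (y), 159 mm high; origin: centre of underside, z up; its -x is the front, with the flap's lip, turned within 0.33 rad of facing the robot. Under the flap is a bay open at the top: x -88 to +34, y -146 to +146 mm in the printer's frame; floor 55, rim 152 to 159 mm above the table.
- flap (a joint): Angle of the grey cover flap on top of the printer, rad: 0 shut (level), grows as its front edge is lifted up and back; stop at 1.75 (leaning back past vertical). The hinge is stiff (friction 0.35 Nm) so the flap stays wherever it is left; lifting it at the lip takes about 4 N.
- flap_hinge (a point): Middle of the flap's hinge line, 42 mm behind the printer's centre and 152 mm above the table; the hinge line runs along the printer's y. The flap is 135 mm from hinge to front edge, 290 mm wide, 7 mm thick, its underside level with the hinge line when shut.
- flap_lip (a point): Middle of the free end of the flap's grip lip: a flat plate 8 mm thick, 90 mm wide (printer's y), 34 mm long, at the middle of the flap's front edge, slanting forward and up at 45 degrees to the flap, free on both sides. With the flap shut this point is 155 mm in front of and 27 mm above the hinge line; at 0.785 rad the lip stands upright.
- cartridge: Black toner cartridge hidden under the flap: 284 mm long (y, over its end pins), 80 deep (x), 64 high without grip; about 0.5 kg, balanced under the grip; origin: centre of underside, z up. Sits loose on the bay's floor 27 mm in front of the printer's centre, axes as the printer's, 12 mm end pins in upright slots open at the top (133 mm above the table, 3 mm play in x); lifts straight up.
- cartridge_grip (a point): Centre of the cartridge's grip bar, 82 mm above the cartridge's origin: bar 12 mm thick (x), 76 long (y), 14 high, on two posts in the middle of the cartridge's top; bar top 89 mm above the cartridge's underside, 25 mm above its flat top. In the bay the bar's top is 144 mm above the table, with over 50 mm free in front of and behind it.
- sheet: Single white sheet of paper 210 mm (x) by 297 mm (y), the only one, lying flat on the table in front of the robot, next to the printer (centres 0.37 to 0.56 m apart sideways), fixed; origin at its centre, on the table.
- paint_a: Round paint bottle, 60 mm across, 165 mm tall, standing behind the sheet; bystander; origin at the centre of its underside.
- paint_b: Second paint bottle of the same size, standing behind the sheet; bystander; origin at the centre of its underside.
- marker_cup: White cup of marker pens, 76 mm across, 150 mm tall, standing behind the printer; bystander; origin at the centre of its underside.
- crayon_box: Flat crayon box 72 x 120 x 28 mm lying behind the sheet; bystander; origin at the centre of its underside.

How it is judged:
By the outcome, as a careful person would: the job done as asked, in the order asked, and still so for the second after the job is handed in, while the arm keeps its last pose, push and grip.
It also fails if it takes over 64 s, if anything falls off the work surface, if the arm or the gripper's body presses on something with over 40 N, if the wrist force passes 120 N, or if a joint passes its speed limit or range.

## Working session

There is one attempt and no reset: what is moved stays moved. The work goes in short steps, Python scripts to look and compute and a tool call to move; the robot and the scene stay as the last step left them, time stands still between calls to the robot, and variables do not carry over. Pictures are saved under pics/ and viewed, at most 10 in all, crops included, and the job is handed in when it is done.

Besides the shell and the picture viewer there is one more tool, called after "Request:" as name(argument=value, ...), one argument or row to a line, values as JSON. step_arm: Moves the arm, as the interface text tells. Its arguments: {"type":"object","properties":{"plan":{"type":"array","items":{"type":"array","items":{"type":"array","items":{"type":"number"}}}},"grip":{"type":"number"},"squeeze":{"type":"number"}},"required":["plan"]}

```bash
ls; mkdir -p pics; cat > h.py <<'E'
import numpy as np, cv2
from scipy.spatial.transform import Rotation as Ro
from station import ctrl
def ray(cam,px):
    m=ctrl.camera_model(cam);K=np.array(m["intrinsics"])
    s=(np.array(px,float)-K[:2,2])/[K[0,0],K[1,1]]
    u=s.copy()
    for _ in range(30): u=s/(1+m["k1"]*(u@u))
    d=np.array([*u,1.])
    if "R" in m: R=np.array(m["R"]);t=np.array(m["t"]);return -R.T@t,R.T@d
    o=ctrl.get_obs();T=np.array(m["tool_from_camera"]);W=Ro.from_euler('xyz',o["eef_rot"]).as_matrix()
    return np.array(o["ee_pos"])+W@T[:3,3],W@T[:3,:3]@d
def atz(cam,px,z):
    o,d=ray(cam,px);return o+d*(z-o[2])/d[2]
def proj(cam,X):
    m=ctrl.camera_model(cam);K=np.array(m["intrinsics"])
    c=np.array(m["R"])@X+np.array(m["t"]);u=c[:2]/c[2];u=u*(1+m["k1"]*(u@u));return u*[K[0,0],K[1,1]]+K[:2,2]
E
python3 - <<'E'
from h import *
for c in ("top","side"):
    im=ctrl.camera(c);cv2.imwrite(f"pics/{c}0.png",im[:,:,::-1])
Z=dict(printer=0,flap_hinge=.152,flap_lip=.179,sheet=0,paint_a=0,marker_cup=0,crayon_box=0)
for q,z in Z.items():
  for c in("top","side"):
    for r in ctrl.place_of(q,c)[:2]: print(q,c,np.round(r["confidence"],2),np.round(r["at"]),np.round(atz(c,r["at"],z),3))
o=ctrl.get_obs();print({k:np.round(v,3) for k,v in o.items()})
E
```

```text
pics
flap_hinge top 0.88 [246. 250.] [0.578 0.153 0.152]
flap_hinge top 0.24 [431. 273.] [ 0.521 -0.248  0.152]
flap_hinge side 0.71 [303. 273.] [0.568 0.156 0.152]
flap_lip top 0.75 [227. 324.] [0.419 0.188 0.179]
flap_lip side 0.92 [399. 287.] [0.416 0.181 0.179]
sheet top 0.72 [431. 274.] [ 0.531 -0.289  0.   ]
sheet side 0.92 [386. 228.] [ 0.523 -0.299  0.   ]
paint_a top 0.96 [473. 220.] [ 0.667 -0.403  0.   ]
paint_a top 0.66 [440. 200.] [ 0.72  -0.322  0.   ]
paint_a side 0.89 [318. 214.] [ 0.714 -0.315  0.   ]
paint_a side 0.71 [344. 203.] [ 0.669 -0.406  0.   ]
marker_cup top 0.82 [247. 209.] [0.705 0.171 0.   ]
crayon_box top 0.68 [402. 196.] [ 0.731 -0.224  0.   ]
crayon_box side 0.84 [303. 229.] [ 0.722 -0.226  0.   ]
{'time_s': np.float64(0.8), 'qpos': array([-1.192,  0.3  ,  1.521, -0.   ,  1.321, -0.067]), 'joint_vel': array([-0.   ,  0.001, -0.002,  0.003, -0.   , -0.001]), 'tau': array([-1.0000e-03, -5.3163e+01, -3.5290e+01,  7.1000e-02,  2.1000e-02,
       -0.0000e+00]), 'ee_pos': array([ 0.237, -0.496,  0.224]), 'eef_rot': array([-3.142,  0.   ,  0.446]), 'force': array([ 0.623, -0.902, -0.75 ]), 'moment': array([0.001, 0.029, 0.009]), 'grip_force': np.float64(0.0), 'grip_width': np.float64(0.094)}
```

View pics/top0.png

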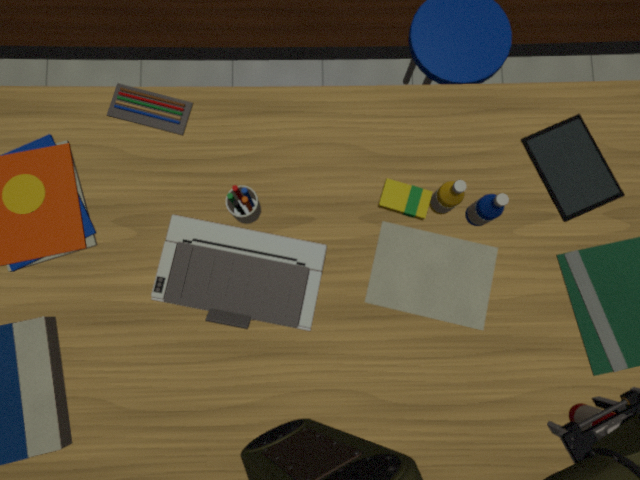

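View pics/side0.png

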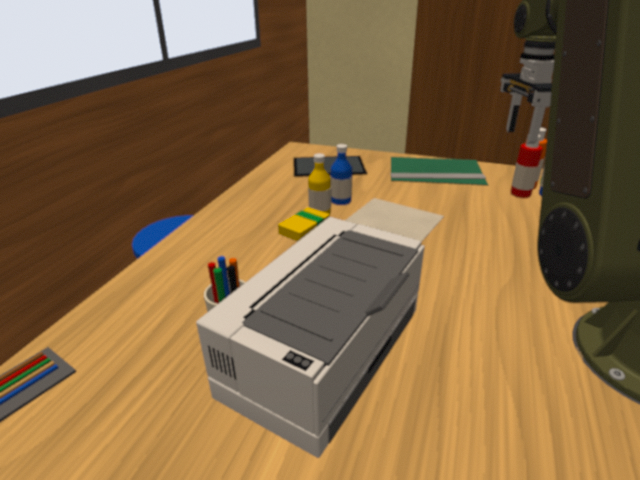

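The top view shows the printer on the left: top corners about (174,216), (326,242), (310,328), (152,300), and lip at (229,320). The sheet is on the right with corners (383,222), (497,246), (484,328), (366,304). The bottles and crayon box are behind it near (450,195), (487,208) and (405,198). The side view agrees.

```bash
python3 - <<'E'
from h import *
from scipy.optimize import least_squares
im=cv2.imread("pics/top0.png",0)
im2=cv2.GaussianBlur(im,(3,3),0)
def sub(p): return cv2.cornerSubPix(im2,np.array(p,np.float32).reshape(-1,1,2),(4,4),(-1,-1),(3,50,.01)).reshape(-1,2)
pr=sub([(174,216),(326,242),(310,328),(152,300)]);sh=sub([(383,222),(497,246),(484,328),(366,304)]);fl=sub([(165,300),(299,327)])
print(pr,sh,fl)
S=np.array([atz("top",p,0) for p in sh]);print("sheet",S.mean(0),[np.linalg.norm(S[i]-S[i-1]).round(3) for i in range(4)])
P=np.array([atz("top",p,.159) for p in pr]);print(P.round(3),[np.linalg.norm(P[i]-P[i-1]).round(3) for i in range(4)])
mp=np.array([[.0945,.173],[.0945,-.173],[-.0945,-.173],[-.0945,.173],[-.093,.145],[-.093,-.145]]);W=np.vstack([P,[atz("top",p,.159) for p in fl]])[:,:2]
def f(v,idx=range(6)):
    c,s=np.cos(v[2]),np.sin(v[2]);return ((mp@np.array([[c,s],[-s,c]])+v[:2])-W).ravel()
r=least_squares(f,[.53,.16,-.2],loss="soft_l1",f_scale=.003);print(r.x,(f(r.x).reshape(-1,2)*1000).round(1))
# projected check on side/top
x,y,t=r.x;R=Ro.from_euler('z',t).as_matrix()
for n,p in dict(hinge=[.042,0,.152],lip=[-.113,0,.179]).items():
    X=R@p+[x,y,0];print(n,X.round(3),proj("top",X).round(),proj("side",X).round())
for c in("top","side"):
    i=cv2.imread(f"pics/{c}0.png")
    Q=[R@[a,b,.159]+[x,y,0] for a,b in mp[:4]]+[R@[a,b,.0]+[x,y,0] for a,b in mp[:4]]+[R@[-.093,b,.159]+[x,y,0] for b in(-.145,.145)]+[R@[-.113,b,.179]+[x,y,0] for b in(-.045,.045)]+list(S)
    for q in Q:
        p=proj(c,q);cv2.circle(i,tuple(int(v) for v in p.round()),2,(0,0,255),-1)
    cv2.imwrite(f"pics/{c}0c.png",i[180:400,120:540])
a=cv2.imread("pics/top0c.png");b=cv2.imread("pics/side0c.png");cv2.imwrite("pics/ov.png",cv2.resize(np.vstack([a,b]),None,fx=1.35,fy=1.35))
E
```

```text
[[171.91609 214.33453]
 [325.49066 244.79657]
 [308.42407 329.63245]
 [152.09032 298.94272]] [[382.71588 220.81721]
 [497.      246.     ]
 [484.      328.     ]
 [364.85385 302.42224]] [[162.51662 299.353  ]
 [297.78265 326.31274]]
sheet [ 0.53170288 -0.290606    0.        ] [np.float64(0.212), np.float64(0.293), np.float64(0.208), np.float64(0.298)]
[[ 0.657  0.312  0.159]
 [ 0.585 -0.021  0.159]
 [ 0.404  0.019  0.159]
 [ 0.475  0.348  0.159]] [np.float64(0.186), np.float64(0.34), np.float64(0.185), np.float64(0.337)]
[ 0.53154128  0.16447103 -0.21243639] [[ 3.2  1.8]
 [ 2.4 -3.7]
 [-1.5 -3.6]
 [ 0.6  5.4]
 [-2.5 -0.5]
 [-1.5  1. ]]
hinge [0.573 0.156 0.152] [244. 252.] [300. 272.]
lip [0.421 0.188 0.179] [226. 323.] [395. 289.]
```

View pics/ov.png

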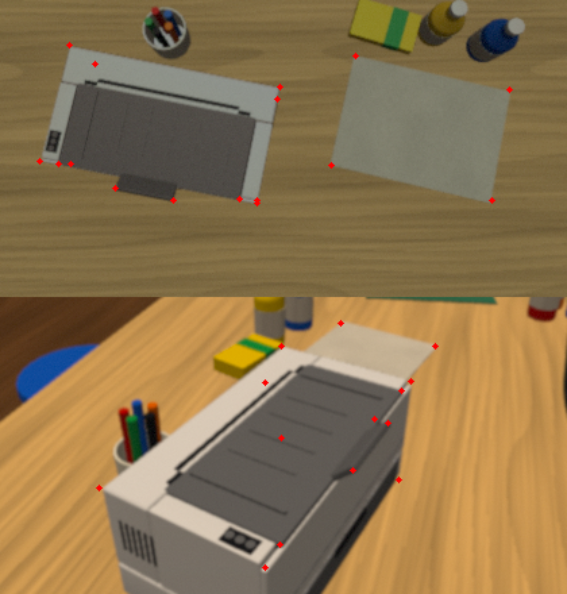

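Overlay dots fall on the printer, flap, lip and sheet corners in both views, so I have the printer at (0.532, 0.164), yaw -0.212, and the sheet at (0.532, -0.291). Plan: pinch the lip with a 45° tool, swing it upright, then push it to the stop.

```bash
cat >> h.py <<'E'
PX=np.array([.5315,.1645,0]);PY=-.2124;RP=Ro.from_euler('z',PY).as_matrix()
def tool(a):  # tilt a from straight down: tool z=(sin a,0,-cos a) in printer frame, x=+y printer
    z=np.array([np.sin(a),0,-np.cos(a)]);x=np.array([0,1.,0]);return RP@np.column_stack([x,np.cross(z,x),z])
def rows(targets,base=None):
    o=ctrl.get_obs();p0,R0=base or (np.array(o["ee_pos"]),Ro.from_euler('xyz',o["eef_rot"]).as_matrix())
    print("at",p0.round(4),"t",round(o["time_s"],2))
    for p,R in targets:
        s=R0.T@(np.array(p)-p0)/.03;w=Ro.from_matrix(R0.T@R).as_rotvec()/np.radians(6)
        print([float(v) for v in np.round([*s,*w],2)])
def P(x,y,z): return RP@[x,y,z]+PX
E
python3 - <<'E'
from h import *
d=np.array([1,0,-1])/2**.5
g=np.array([-.113,0,.179])+.005*d
rows([([.40,-.15,.36],tool(0)),(P(*(g-.09*d)),tool(np.pi/4))])
rows([(P(*(g-.09*d)),tool(np.pi/4))],([.40,-.15,.36],tool(0)))
E
```

```text
at [ 0.2371 -0.4962  0.2242] t 0.8
[9.87, -8.07, -4.53, -0.0, 0.0, -8.71]
[13.79, -19.17, -0.5, -6.96, 3.42, -8.25]Traceback (most recent call last):
  File "<stdin>", line 5, in <module>
  File "h.py", line 23, in rows
    print("at",p0.round(4),"t",round(o["time_s"],2))
               ^^^^^^^^
AttributeError: 'list' object has no attribute 'round'. Did you mean: 'count'?
```

Request:
step_arm(
  plan=[
    [[2, -2, -4.5, 0, 0, -1], [9.87, -8.07, -4.53, 0, 0, -8.71], [9.87, -8.07, -4.53, 0, 0, -8.71], [9.87, -8.07, -4.53, 0, 0, -8.71], [9.87, -8.07, -4.53, 0, 0, -8.71], [9.87, -8.07, -4.53, 0, 0, -8.71], [9.87, -8.07, -4.53, 0, 0, -8.71], [9.87, -8.07, -4.53, 0, 0, -8.71]],
  ],
  grip=1,
)

```text
time_s: 1.47
ee_pos: [0.3659, -0.22, 0.3387]
eef_rot: [3.141, 0.0, 1.365]
force: [0.8, -1.2, 0.2]
grip_width: 0.0942
grip_force: 0.0
```

Request:
step_arm(
  plan=[
    [[0, 0, 0, 0, 0, 0], [0, 0, 0, 0, 0, 0]],
  ],
)

```text
time_s: 1.63
ee_pos: [0.3664, -0.2205, 0.3386]
eef_rot: [3.14, 0.001, 1.361]
force: [-0.0, -0.1, -0.7]
grip_width: 0.0942
grip_force: 0.0
```

```bash
python3 - <<'E'
from h import *
print(np.round(ctrl.get_obs()["eef_rot"],3))
d=np.array([1,0,-1])/2**.5
g=np.array([-.113,0,.179])+.005*d
rows([(P(*(g-.09*d)),tool(np.pi/4))])
E
```

```text
[3.140e+00 1.000e-03 1.361e+00]
at [ 0.3664 -0.2205  0.3386] t 1.63
[13.72, -3.06, 3.3, -7.49, -0.0, 0.03]
```

Request:
step_arm(
  plan=[
    [[13.7, -3, 0, -7.5, 0, 0], [13.7, -3, 0, -7.5, 0, 0], [13.7, -3, 0, -7.5, 0, 0], [13.7, -3, 0, -7.5, 0, 0], [13.7, -3, 0, -7.5, 0, 0], [13.7, -3, 0, -7.5, 0, 0], [13.7, -3, 0, -7.5, 0, 0], [13.7, -3, 0, -7.5, 0, 0]],
  ],
)

```text
time_s: 2.3
ee_pos: [0.3653, 0.0476, 0.3355]
eef_rot: [2.375, 0.005, 1.351]
force: [1.6, -1.3, 0.2]
grip_width: 0.0941
grip_force: 0.0
```

Request:
step_arm(
  plan=[
    [[0, 0, 0, 0, 0, 0], [0, 0, 0, 0, 0, 0]],
  ],
)

```text
time_s: 2.47
ee_pos: [0.3656, 0.0484, 0.3351]
eef_rot: [2.382, 0.008, 1.356]
force: [-0.2, -0.9, 0.3]
grip_width: 0.0942
grip_force: 0.0
```

```bash
python3 - <<'E'
from h import *
print(np.round(ctrl.get_obs()["eef_rot"],3),np.round(ctrl.get_obs()["qpos"],2))
d=np.array([1,0,-1])/2**.5
g=np.array([-.113,0,.179])+.005*d
rows([(P(*(g-.09*d)),tool(np.pi/4))])
E
```

```text
[2.382 0.008 1.356] [ 0.24 -0.58  2.19 -0.42  0.87  0.62]
at [0.3656 0.0484 0.3351] t 2.47
[4.97, -3.04, 1.47, -0.25, 0.07, 0.03]
```

Request:
step_arm(
  plan=[
    [[5, -3, 1.5, -0.25, 0, 0], [5, -3, 1.5, -0.25, 0, 0], [5, -3, 1.5, -0.25, 0, 0], [5, -3, 1.5, -0.25, 0, 0], [5, -3, 1.5, -0.25, 0, 0], [5, -3, 1.5, -0.25, 0, 0], [5, -3, 1.5, -0.25, 0, 0]],
  ],
)

```text
time_s: 3.05
ee_pos: [0.3656, 0.1995, 0.2381]
eef_rot: [2.358, 0.012, 1.35]
force: [-0.6, -1.1, -0.6]
grip_width: 0.0939
grip_force: 0.0
```

```bash
python3 - <<'E'
from h import *
print(np.round(ctrl.get_obs()["eef_rot"],3),np.round(ctrl.get_obs()["qpos"],2))
d=np.array([1,0,-1])/2**.5
g=np.array([-.113,0,.179])+.005*d
rows([(P(*(g-.09*d)),tool(np.pi/4)),(P(*g),tool(np.pi/4))])
im=ctrl.camera("wrist");cv2.imwrite("pics/w1.png",im[:,:,::-1])
for r in ctrl.place_of("flap_lip","wrist"): print(r["confidence"],r["at"], ((atz("wrist",r["at"],.179)-PX)@RP).round(4))
im=ctrl.camera("side");cv2.imwrite("pics/s1.png",im[:,:,::-1])
E
```

```text
[2.358 0.012 1.35 ] [ 0.78 -0.2   2.2  -0.88  0.89  1.48]
at [0.3656 0.1995 0.2381] t 3.05
[0.02, -0.06, -0.11, -0.02, 0.14, 0.03]
[0.07, -0.05, 2.89, -0.02, 0.14, 0.03]
0.83 [315.1, 253.0] [-0.114   0.0012  0.179 ]
0.63 [394.2, 446.2] [-0.0044 -0.227   0.179 ]
```

View pics/w1.png

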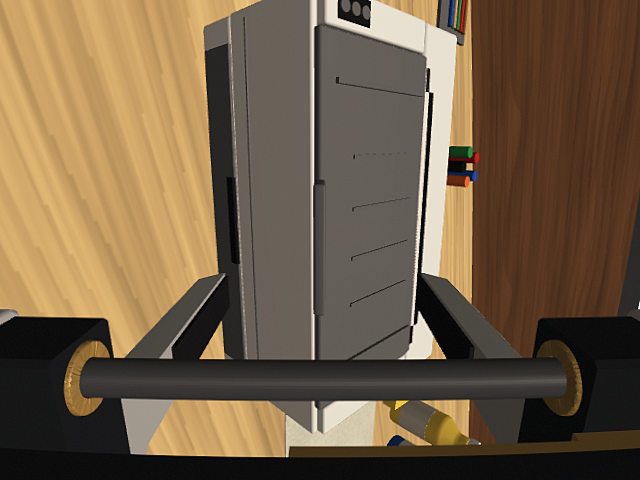

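The wrist view shows the lip edge-on at (320,247), midway between the fingers, and its measured position matches the model to about 1 mm. I'll advance and pinch.

Request:
step_arm(
  plan=[
    [[0, 0, 1, 0, 0.1, 0], [0.05, -0.05, 2, 0, 0.1, 0], [0.05, -0.05, 2.9, 0, 0.1, 0], [0.05, -0.05, 2.9, 0, 0.1, 0], [0.05, -0.05, 2.9, 0, 0.1, 0]],
  ],
)

```text
time_s: 3.62
ee_pos: [0.425, 0.1866, 0.1786]
eef_rot: [2.355, -0.0, 1.356]
force: [-1.0, -0.0, 0.5]
grip_width: 0.0942
grip_force: 0.0
```

Request:
step_arm(
  plan=[
    [[0, 0, 0, 0, 0, 0], [0, 0, 0, 0, 0, 0], [0, 0, 0, 0, 0, 0], [0, 0, 0, 0, 0, 0], [0, 0, 0, 0, 0, 0], [0, 0, 0, 0, 0, 0]],
  ],
  grip=0,
  squeeze=20,
)

```text
time_s: 4.12
ee_pos: [0.4241, 0.1889, 0.1783]
eef_rot: [2.355, -0.001, 1.36]
force: [0.6, -0.1, 0.4]
grip_width: 0.0573
grip_force: 0.0
```

```bash
python3 - <<'E'
from h import *
o=ctrl.get_obs();print(np.round(o["qpos"],2),o["grip_width"],o["grip_force"],np.round(o["force"],1))
p=(np.array(o["ee_pos"])-PX)@RP;print(p.round(4))
h=np.array([.042,0,.152]);R0=Ro.from_euler('xyz',o["eef_rot"]).as_matrix();v=p-h
T=[]
for f in np.linspace(0,.84,9)[1:]:
    q=Ro.from_euler('y',f).as_matrix();T.append((P(*(h+q@v)),RP@q@RP.T@R0))
rows(T)
E
```

```text
[ 0.63 -0.02  2.2  -1.04  0.65  1.6 ] 0.057288659241313024 0.0 [ 0.6 -0.1  0.4]
[-0.1101  0.0012  0.1783]
at [0.4241 0.1889 0.1783] t 4.12
[0.0, 0.46, -0.29, 1.0, 0.0, 0.0]
[0.0, 0.94, -0.52, 2.01, 0.0, 0.0]
[0.0, 1.45, -0.71, 3.01, 0.0, 0.01]
[0.0, 1.97, -0.84, 4.01, 0.0, 0.01]
[0.0, 2.51, -0.92, 5.01, 0.0, 0.01]
[0.0, 3.05, -0.94, 6.02, 0.0, 0.01]
[0.0, 3.59, -0.9, 7.02, 0.0, 0.02]
[-0.0, 4.12, -0.8, 8.02, 0.0, 0.02]
```

Request:
step_arm(
  plan=[
    [[0, 0, 0, 0, 0, 0], [0, 0, 0, 0, 0, 0], [0, 0, 0, 0, 0, 0], [0, 0, 0, 0, 0, 0], [0, 0, 0, 0, 0, 0], [0, 0, 0, 0, 0, 0], [0, 0, 0, 0, 0, 0], [0, 0, 0, 0, 0, 0]],
  ],
)

```text
time_s: 4.78
ee_pos: [0.4234, 0.1886, 0.177]
eef_rot: [2.357, -0.001, 1.36]
force: [-6.8, 1.5, -2.7]
grip_width: 0.0081
grip_force: 20.0
```

Request:
step_arm(
  plan=[
    [[0, 0.22, -0.15, 0.5, 0, 0], [0, 0.46, -0.29, 1, 0, 0], [0, 0.7, -0.41, 1.5, 0, 0], [0, 0.94, -0.52, 2, 0, 0], [0, 1.2, -0.62, 2.5, 0, 0], [0, 1.45, -0.71, 3, 0, 0], [0, 1.71, -0.78, 3.5, 0, 0], [0, 1.97, -0.84, 4, 0, 0]],
  ],
  squeeze=30,
)

```text
time_s: 5.45
ee_pos: [0.4464, 0.1837, 0.237]
eef_rot: [2.78, -0.001, 1.36]
force: [-0.9, -3.0, -7.1]
grip_width: 0.0075
grip_force: 30.0
```

```bash
python3 - <<'E'
from h import *
o=ctrl.get_obs();print(np.round(o["qpos"],2),o["grip_width"],o["grip_force"],np.round(o["force"],1))
p=(np.array(o["ee_pos"])-PX)@RP;print(p.round(4))
h=np.array([.042,0,.152]);R0=Ro.from_euler('xyz',o["eef_rot"]).as_matrix();v=p-h
print(np.linalg.norm(v),np.arctan2(v[2],-v[0])-np.arctan2(.025,.152))
T=[]
for f in np.linspace(0,.7,9)[1:]:
    q=Ro.from_euler('y',f).as_matrix();T.append((P(*(h+q@v)),RP@q@RP.T@R0))
rows(T)
E
```

```text
[ 0.42 -0.01  1.88 -0.25  0.99  0.74] 0.007462981329598809 29.99301016330719 [-0.9 -3.  -7.1]
[-0.0872  0.0008  0.237 ]
0.15462963226235657 0.4187868518808603
at [0.4464 0.1837 0.237 ] t 5.45
[-0.0, 0.38, -0.25, 0.84, 0.0, 0.0]
[-0.0, 0.77, -0.46, 1.67, 0.0, 0.0]
[-0.0, 1.19, -0.64, 2.51, 0.0, 0.0]
[-0.0, 1.61, -0.79, 3.34, 0.0, 0.0]
[-0.0, 2.05, -0.89, 4.18, 0.01, 0.0]
[-0.0, 2.5, -0.96, 5.01, 0.01, 0.01]
[-0.0, 2.95, -0.98, 5.85, 0.01, 0.01]
[-0.0, 3.4, -0.97, 6.68, 0.01, 0.01]
```

Request:
step_arm(
  plan=[
    [[0, 0.38, -0.25, 0.84, 0, 0], [0, 0.77, -0.46, 1.67, 0, 0], [0, 1.19, -0.64, 2.51, 0, 0], [0, 1.61, -0.79, 3.34, 0, 0], [0, 2.05, -0.89, 4.18, 0, 0], [0, 2.5, -0.96, 5, 0, 0], [0, 2.95, -0.98, 5.85, 0, 0], [0, 3.4, -0.97, 6.7, 0, 0]],
  ],
)

```text
time_s: 6.12
ee_pos: [0.5305, 0.1654, 0.2999]
eef_rot: [-2.8, 0.0, 1.36]
force: [0.6, 3.8, -19.1]
grip_width: 0.0075
grip_force: 30.0
```

```bash
python3 - <<'E'
from h import *
o=ctrl.get_obs();print(np.round(o["qpos"],2),o["grip_width"],o["grip_force"],np.round(o["force"],1))
p=(np.array(o["ee_pos"])-PX)@RP;print(p.round(4))
h=np.array([.042,0,.152]);R0=Ro.from_euler('xyz',o["eef_rot"]).as_matrix();v=p-h
print(np.linalg.norm(v),np.arctan2(v[2],-v[0])-np.arctan2(.025,.152))
T=[]
for f in np.linspace(0,.6,9)[1:]:
    q=Ro.from_euler('y',f).as_matrix();T.append((P(*(h+q@v)),RP@q@RP.T@R0))
rows(T)
E
```

```text
[0.18 0.45 1.18 0.13 1.83 0.4 ] 0.007507544451360233 29.97881144285202 [  0.6   3.8 -19.1]
[-0.0012  0.0007  0.2999]
0.1541181031024784 1.1237836008582522
at [0.5305 0.1654 0.2999] t 6.12
[-0.0, 0.32, -0.21, 0.72, 0.0, -0.0]
[-0.0, 0.66, -0.4, 1.43, 0.0, -0.0]
[-0.0, 1.0, -0.57, 2.15, 0.0, -0.0]
[-0.0, 1.36, -0.7, 2.86, 0.0, -0.0]
[-0.0, 1.73, -0.81, 3.58, 0.01, -0.0]
[-0.0, 2.11, -0.89, 4.3, 0.01, -0.0]
[-0.0, 2.49, -0.95, 5.01, 0.01, -0.0]
[-0.0, 2.88, -0.97, 5.73, 0.01, -0.0]
```

Request:
step_arm(
  plan=[
    [[0, 0.32, -0.17, 0.72, 0, 0], [0, 0.66, -0.34, 1.43, 0, 0], [0, 1, -0.5, 2.15, 0, 0], [0, 1.36, -0.63, 2.86, 0, 0], [0, 1.36, -0.63, 2.86, 0, 0]],
  ],
)

```text
time_s: 6.53
ee_pos: [0.575, 0.1553, 0.3045]
eef_rot: [-2.497, 0.0, 1.359]
force: [-4.3, -7.8, 2.5]
grip_width: 0.0076
grip_force: 30.1
```

```bash
python3 - <<'E'
from h import *
o=ctrl.get_obs();print(np.round(o["qpos"],2),o["grip_width"],o["grip_force"],np.round(o["force"],1))
p=(np.array(o["ee_pos"])-PX)@RP;print(p.round(4))
h=np.array([.042,0,.152]);R0=Ro.from_euler('xyz',o["eef_rot"]).as_matrix();v=p-h
print(np.linalg.norm(v),np.arctan2(v[2],-v[0])-np.arctan2(.025,.152))
T=[]
for f in np.linspace(0,.35,6)[1:]:
    q=Ro.from_euler('y',f).as_matrix();T.append((P(*(h+q@v)),RP@q@RP.T@R0))
rows(T)
E
```

```text
[0.12 0.73 0.81 0.24 2.2  0.41] 0.007577333335637677 30.05207508802414 [-4.3 -7.8  2.5]
[4.450e-02 2.000e-04 3.045e-01]
0.1524995241487904 1.4239002819085
at [0.575  0.1553 0.3045] t 6.53
[-0.0, 0.29, -0.2, 0.67, 0.0, -0.0]
[-0.0, 0.6, -0.38, 1.34, 0.0, -0.0]
[-0.0, 0.92, -0.53, 2.01, 0.0, -0.0]
[-0.0, 1.25, -0.67, 2.67, 0.0, -0.0]
[-0.0, 1.59, -0.78, 3.34, 0.0, -0.0]
```

Request:
step_arm(
  plan=[
    [[0, 0.29, -0.2, 0.67, 0, 0], [0, 0.6, -0.38, 1.34, 0, 0], [0, 0.92, -0.53, 2, 0, 0], [0, 1.25, -0.67, 2.67, 0, 0], [0, 1.45, -0.73, 3.05, 0, 0], [0, 1.45, -0.73, 3.05, 0, 0]],
  ],
)

```text
time_s: 7.03
ee_pos: [0.6207, 0.146, 0.297]
eef_rot: [-2.178, 0.0, 1.364]
force: [-28.5, -6.8, 4.1]
grip_width: 0.0081
grip_force: 30.0
```

```bash
python3 - <<'E'
from h import *
o=ctrl.get_obs();print(np.round(o["qpos"],2),o["grip_width"],o["grip_force"],np.round(o["force"],1))
p=(np.array(o["ee_pos"])-PX)@RP;print(p.round(4))
h=np.array([.042,0,.152]);v=p-h
print(np.linalg.norm(v),np.arctan2(v[2],-v[0])-np.arctan2(.025,.152))
im=ctrl.camera("side");cv2.imwrite("pics/s2.png",im[:,:,::-1])
E
```

```text
[0.08 1.11 0.29 0.49 2.63 0.6 ] 0.008062241663317963 29.99046564102173 [-28.5  -6.8   4.1]
[0.0911 0.0007 0.297 ]
0.15309528420279844 1.734336137279806
```

View pics/s2.png

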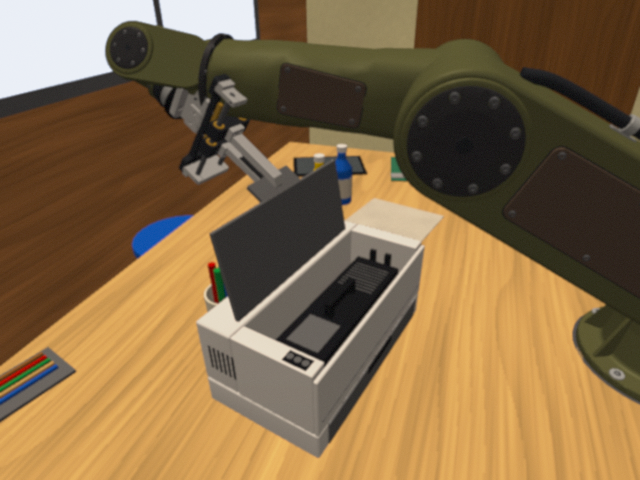

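The side view shows the flap leaning back past vertical (about 1.73 rad, at the stop). The cartridge is exposed and its grip bar is at (342,295). Now I'll release, swing the tool upright and rise clear of the lip.

Request:
step_arm(
  plan=[
    [[0, 0, 0, 0, 0, 0], [0, 0, 0, 0, 0, 0], [0, 0, 0, 0, 0, 0], [0, 0, 0, 0, 0, 0], [0, 0, 0, 0, 0, 0], [0, 0, 0, 0, 0, 0], [0, 0, 0, 0, 0, 0], [0, 0, 0, 0, 0, 0]],
  ],
  grip=1,
)

```text
time_s: 7.75
ee_pos: [0.6211, 0.1463, 0.2978]
eef_rot: [-2.189, -0.001, 1.36]
force: [-1.1, 0.5, 0.2]
grip_width: 0.0576
grip_force: 0.0
```

Request:
step_arm(
  plan=[
    [[0, 0, 0, 0, 0, 0], [0, 0, 0, 0, 0, 0], [0, 0, 0, 0, 0, 0], [0, 0, 0, 0, 0, 0], [0, 0, 0, 0, 0, 0], [0, 0, 0, 0, 0, 0]],
  ],
)

```text
time_s: 8.25
ee_pos: [0.6211, 0.1463, 0.2977]
eef_rot: [-2.189, -0.001, 1.36]
force: [0.4, -1.0, -0.2]
grip_width: 0.0935
grip_force: 0.0
```

```bash
python3 - <<'E'
from h import *
o=ctrl.get_obs();print(np.round(o["qpos"],2),np.round(o["force"],1),o["grip_width"])
p=(np.array(o["ee_pos"])-PX)@RP;print(p.round(4))
rows([(P(p[0],0,p[2]+.01),tool(-.35)),(P(p[0]+.01,0,p[2]+.09),tool(-.35))])
E
```

```text
[0.08 1.11 0.3  0.49 2.61 0.6 ] [ 0.4 -1.  -0.2] 0.09351137327046276
[0.0914 0.0011 0.2977]
at [0.6211 0.1463 0.2977] t 8.25
[-0.04, -0.27, -0.19, -5.76, 0.0, 0.02]
[-0.04, -2.25, -2.01, -5.76, 0.0, 0.02]
```

Request:
step_arm(
  plan=[
    [[0, -0.05, -0.05, -1.1, 0, 0], [0, -0.1, -0.1, -2.2, 0, 0], [0, -0.15, -0.1, -3.3, 0, 0], [0, -0.2, -0.15, -4.4, 0, 0], [0, -0.25, -0.2, -5.5, 0, 0], [0, -0.27, -0.2, -5.75, 0, 0], [0, -1.2, -1.1, -5.75, 0, 0], [0, -2.25, -2, -5.75, 0, 0]],
  ],
)

```text
time_s: 8.92
ee_pos: [0.6294, 0.1442, 0.3868]
eef_rot: [-2.785, 0.001, 1.36]
force: [0.4, -1.0, 1.7]
grip_width: 0.0939
grip_force: 0.0
```

```bash
python3 - <<'E'
from h import *
o=ctrl.get_obs();print(np.round(o["qpos"],2),np.round(o["force"],1),o["grip_width"])
p=(np.array(o["ee_pos"])-PX)@RP;print(p.round(4))
rows([(P(-.04,0,p[2]+.04),tool(0)),(P(-.027,0,.38),tool(0))])
E
```

```text
[0.12 0.74 0.55 0.14 2.19 0.4 ] [ 0.4 -1.   1.7] 0.09388554642677661
[0.1    0.0008 0.3868]
at [0.6294 0.1442 0.3868] t 8.92
[-0.02, -4.84, 0.38, -3.41, 0.02, 0.01]
[-0.02, -3.89, 1.69, -3.41, 0.02, 0.01]
```

Request:
step_arm(
  plan=[
    [[0, -4.84, 0.38, -3.4, 0, 0], [0, -4.84, 0.38, -3.4, 0, 0], [0, -4.84, 0.38, -3.4, 0, 0], [0, -4.84, 0.38, -3.4, 0, 0], [0, -4.6, 0.6, -3.4, 0, 0], [0, -4.45, 0.8, -3.4, 0, 0], [0, -4.45, 0.8, -3.4, 0, 0], [0, -4.45, 0.8, -3.4, 0, 0]],
  ],
)

```text
time_s: 9.58
ee_pos: [0.5004, 0.1721, 0.4106]
eef_rot: [3.137, -0.001, 1.36]
force: [-0.1, -0.8, 0.7]
grip_width: 0.0935
grip_force: 0.0
```

```bash
python3 - <<'E'
from h import *
im=ctrl.camera("wrist");cv2.imwrite("pics/w2.png",im[:,:,::-1])
for c in("wrist","side","top"):
    if c!="wrist":
        im=ctrl.camera(c)
    if c=="side": cv2.imwrite("pics/s3.png",im[:,:,::-1])
    for q,z in(("cartridge_grip",.137),("flap_lip",.30)):
        for r in ctrl.place_of(q,c)[:1]: print(c,q,round(r["confidence"],2),np.round(r["at"]),((atz(c,r["at"],z)-PX)@RP).round(4))
o=ctrl.get_obs();p=(np.array(o["ee_pos"])-PX)@RP;print(p.round(4),np.round(o["eef_rot"],3),np.round(o["force"],1))
rows([(P(-.027,0,.27),tool(0)),(P(-.027,0,.139),tool(0))])
E
```

```text
wrist cartridge_grip 0.66 [321. 209.] [-0.0319  0.0026  0.137 ]
wrist flap_lip 0.69 [492. 247.] [0.0947 0.0011 0.3   ]
side cartridge_grip 0.6 [337. 293.] [-2.29e-02  1.00e-04  1.37e-01]
side flap_lip 0.94 [267. 175.] [ 0.0967 -0.0044  0.3   ]
top cartridge_grip 0.89 [243. 285.] [-0.0287 -0.0094  0.137 ]
top flap_lip 0.76 [237. 213.] [0.0973 0.0057 0.3   ]
[-0.0321  0.0009  0.4106] [ 3.137e+00 -1.000e-03  1.359e+00] [ 0.2 -1.6 -0.5]
at [0.5003 0.1721 0.4106] t 10.03
[-0.03, 0.15, 4.69, 0.05, -0.01, 0.01]
[-0.04, 0.13, 9.06, 0.05, -0.01, 0.01]
```

View pics/w2.png

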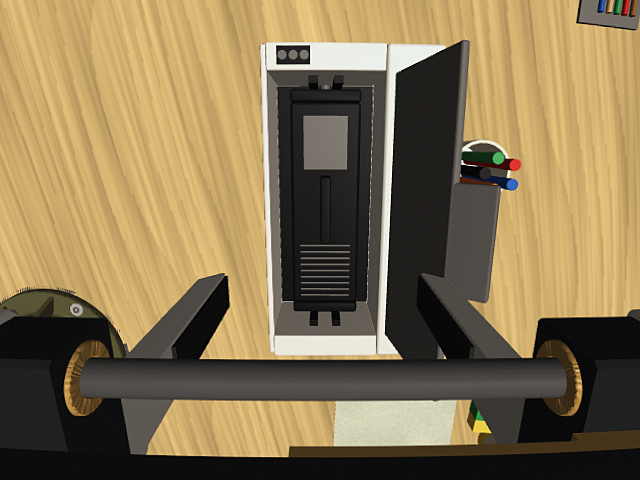

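The wrist view shows the flap wide open on the right. The cartridge lies in the bay with its grip bar at column 325, rows 177–243. With a vertical tool the 177 mm body would touch the flap, so I tilt it 0.15 rad forward and narrow the fingers to about 30 mm.

```bash
python3 - <<'E'
from h import *
print([((atz("wrist",(c,r),.144)-PX)@RP).round(4) for c,r in((325,177),(325,243),(320,210),(330,210))])
rows([(P(-.045,.001,.25),tool(.15))])
E
```

```text
[array([-0.0279,  0.0398,  0.144 ]), array([-0.0277, -0.0352,  0.144 ]), array([-0.0334,  0.003 ,  0.144 ]), array([-0.0222,  0.003 ,  0.144 ])]
at [0.5003 0.1721 0.4106] t 10.03
[0.0, -0.46, 5.35, -1.39, -0.01, 0.01]
```

Request:
step_arm(
  plan=[
    [[0, -0.46, 1.2, -1.1, 0, 0], [0, -0.46, 2.4, -1.4, 0, 0], [0, -0.46, 3.6, -1.4, 0, 0], [0, -0.46, 4.8, -1.4, 0, 0], [0, -0.46, 5.35, -1.4, 0, 0], [0, -0.46, 5.35, -1.4, 0, 0], [0, -0.46, 5.35, -1.4, 0, 0], [0, -0.46, 5.35, -1.4, 0, 0]],
  ],
  grip=0.33,
)

```text
time_s: 10.7
ee_pos: [0.4881, 0.1752, 0.2521]
eef_rot: [2.988, -0.002, 1.36]
force: [-0.2, -0.4, 0.9]
grip_width: 0.0444
grip_force: 0.0
```

```bash
python3 - <<'E'
from h import *
o=ctrl.get_obs();p=(np.array(o["ee_pos"])-PX)@RP;print(p.round(4),np.round(o["force"],1),o["grip_width"],np.round(o["qpos"],2))
rows([(P(-.0325,.002,.175),tool(.15)),(P(-.0295,.002,.147),tool(.15))])
im=ctrl.camera("wrist");cv2.imwrite("pics/w3.png",im[:,:,::-1])
for r in ctrl.place_of("cartridge_grip","wrist")[:1]: print(r["confidence"],r["at"],((atz("wrist",r["at"],.137)-PX)@RP).round(4))
E
```

```text
[-0.0447  0.0013  0.2521] [-0.2 -0.4  0.9] 0.044424279333054595 [ 0.31  0.14  1.66 -0.08  1.21  0.54]
at [0.4881 0.1752 0.2521] t 10.7
[0.02, 0.01, 2.6, 0.04, -0.02, 0.01]
[0.01, -0.04, 3.54, 0.04, -0.02, 0.01]
0.6 [318.3, 240.3] [-0.0296  0.0054  0.137 ]
```

View pics/w3.png

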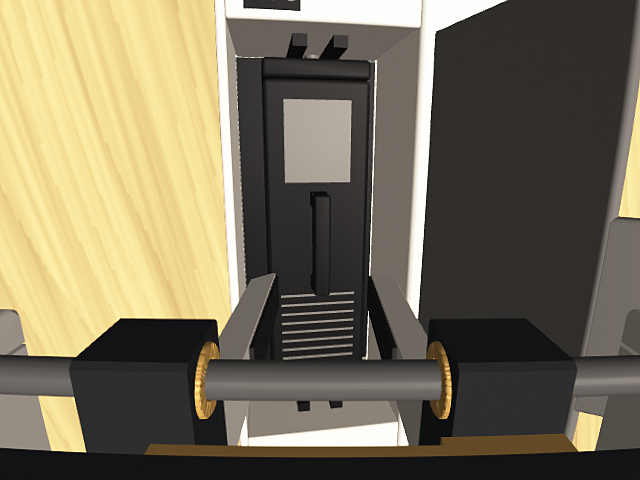

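The wrist view shows the bar at column 322, centred between the fingers (275 to 370). Descending.

Request:
step_arm(
  plan=[
    [[0, 0, 0.9, 0, 0, 0], [0, 0, 1.8, 0, 0, 0], [0, 0, 2.6, 0, 0, 0], [0, 0, 3, 0, 0, 0], [0, -0.04, 3.3, 0, 0, 0], [0, -0.04, 3.54, 0, 0, 0], [0, -0.04, 3.54, 0, 0, 0], [0, -0.04, 3.54, 0, 0, 0]],
  ],
)

```text
time_s: 11.47
ee_pos: [0.5023, 0.1722, 0.146]
eef_rot: [2.989, -0.001, 1.36]
force: [-0.3, -0.1, 0.9]
grip_width: 0.031
grip_force: 0.0
```

Request:
step_arm(
  plan=[
    [[0, 0, 0, 0, 0, 0], [0, 0, 0, 0, 0, 0], [0, 0, 0, 0, 0, 0], [0, 0, 0, 0, 0, 0], [0, 0, 0, 0, 0, 0], [0, 0, 0, 0, 0, 0]],
  ],
  grip=0,
  squeeze=35,
)

```text
time_s: 11.97
ee_pos: [0.5024, 0.1721, 0.1459]
eef_rot: [2.988, -0.002, 1.36]
force: [0.6, -0.5, 5.6]
grip_width: 0.0124
grip_force: 35.0
```

```bash
python3 - <<'E'
from h import *
o=ctrl.get_obs();p=(np.array(o["ee_pos"])-PX)@RP;print(p.round(4),np.round(o["force"],1),np.round(o["moment"],2),o["grip_width"],o["grip_force"])
R0=Ro.from_euler('xyz',o["eef_rot"]).as_matrix()
rows([(P(p[0],p[1],p[2]+.03),R0),(P(p[0],p[1],.31),R0)])
E
```

```text
[-0.0301  0.0013  0.1459] [ 0.6 -0.5  5.6] [-0.05  0.02  0.05] 0.012369103562836074 35.00101475045085
at [0.5024 0.1721 0.1459] t 11.97
[0.0, 0.15, -0.99, 0.0, 0.0, 0.0]
[0.01, 0.83, -5.41, 0.0, 0.0, 0.0]
```

Request:
step_arm(
  plan=[
    [[0, 0.07, -0.5, 0, 0, 0], [0, 0.15, -1, 0, 0, 0], [0, 0.22, -1.5, 0, 0, 0], [0, 0.3, -2, 0, 0, 0]],
  ],
)

```text
time_s: 12.3
ee_pos: [0.5011, 0.1719, 0.2056]
eef_rot: [2.992, 0.0, 1.36]
force: [-0.1, 0.9, -5.5]
grip_width: 0.0122
grip_force: 35.0
```

Request:
step_arm(
  plan=[
    [[0, 0.09, -0.6, 0, 0, 0], [0, 0.18, -1.2, 0, 0, 0], [0, 0.27, -1.8, 0, 0, 0], [0, 0.36, -2.4, 0, 0, 0], [0, 0.45, -3, 0, 0, 0], [0, 0.54, -3.6, 0, 0, 0], [0, 0.54, -3.6, 0, 0, 0], [0, 0.54, -3.6, 0, 0, 0]],
  ],
)

```text
time_s: 12.97
ee_pos: [0.5013, 0.172, 0.3144]
eef_rot: [2.99, -0.001, 1.36]
force: [0.3, 0.2, -5.7]
grip_width: 0.0113
grip_force: 35.0
```

```bash
python3 - <<'E'
from h import *
o=ctrl.get_obs();p=(np.array(o["ee_pos"])-PX)@RP;print(p.round(4),np.round(o["force"],1),np.round(o["moment"],2),o["grip_width"],o["grip_force"])
im=ctrl.camera("side");cv2.imwrite("pics/s4.png",im[:,:,::-1])
rows([(P(-.05,p[1],.315),tool(0)),([.532,-.291,.315],tool(0))])
E
```

```text
[-0.0311  0.001   0.3144] [ 0.3  0.2 -5.7] [ 0.02  0.2  -0.08] 0.011337265270898862 34.99410688877106
at [0.5011 0.1719 0.3135] t 13.02
[0.01, -0.61, -0.14, 1.43, -0.0, 0.01]
[-14.87, 4.2, 0.58, 1.43, -0.0, 0.01]
```

View pics/s4.png

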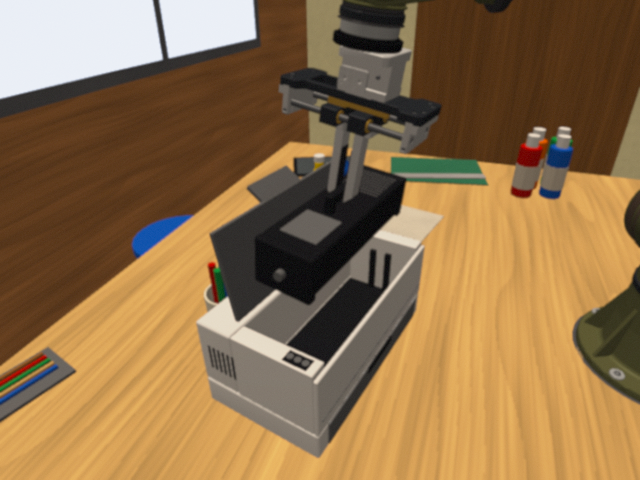

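The side view shows the cartridge lifted clear of the bay, hanging from the gripper in front of the open flap. I'll take out the tilt and carry it across slowly.

Request:
step_arm(
  plan=[
    [[0, -0.2, -0.05, 0.4, 0, 0], [0, -0.4, -0.1, 0.9, 0, 0], [0, -0.6, -0.15, 1.43, 0, 0], [-0.4, -0.45, -0.15, 1.43, 0, 0], [-1.2, -0.2, -0.1, 1.43, 0, 0], [-2.1, 0.1, -0.05, 1.43, 0, 0], [-3, 0.4, 0, 1.43, 0, 0], [-3.9, 0.7, 0, 1.43, 0, 0]],
  ],
)

```text
time_s: 13.68
ee_pos: [0.4969, 0.0514, 0.3164]
eef_rot: [3.141, 0.0, 1.36]
force: [0.4, 0.3, -5.2]
grip_width: 0.0118
grip_force: 35.0
```

```bash
python3 - <<'E'
from h import *
o=ctrl.get_obs();print(np.round(o["qpos"],2),o["grip_width"],np.round(o["eef_rot"],3))
rows([([.532,-.291,.30],tool(0))])
E
```

```text
[ 0.03  0.13  1.51 -0.    1.5   0.24] 0.01180730846965312 [3.141 0.    1.36 ]
at [0.4969 0.0514 0.3164] t 13.68
[-10.91, 3.53, 0.55, 0.01, 0.0, 0.01]
```

Request:
step_arm(
  plan=[
    [[-0.9, 0.3, 0, 0, 0, 0], [-1.8, 0.6, 0, 0, 0, 0], [-2.7, 0.9, 0, 0, 0, 0], [-3.6, 1.2, 0, 0, 0, 0], [-4.5, 1.5, 0, 0, 0, 0], [-5.4, 1.8, 0, 0, 0, 0], [-6.2, 2, 0, 0, 0, 0], [-7, 2.3, 0, 0, 0, 0]],
  ],
)

```text
time_s: 14.35
ee_pos: [0.5199, -0.1685, 0.3165]
eef_rot: [3.141, -0.0, 1.359]
force: [-0.8, -0.2, -4.3]
grip_width: 0.0118
grip_force: 35.3
```

Request:
step_arm(
  plan=[
    [[-0.9, 0.3, 0, 0, 0, 0], [-1.7, 0.55, 0.1, 0, 0, 0], [-2.4, 0.8, 0.3, 0, 0, 0], [-3, 1, 0.5, 0, 0, 0], [-3.5, 1.1, 0.5, 0, 0, 0], [-3.8, 1.2, 0.5, 0, 0, 0], [-3.9, 1.2, 0.5, 0, 0, 0], [-3.9, 1.2, 0.5, 0, 0, 0]],
  ],
)

```text
time_s: 15.02
ee_pos: [0.5312, -0.2888, 0.303]
eef_rot: [3.139, -0.001, 1.359]
force: [-0.3, 0.5, -5.1]
grip_width: 0.0117
grip_force: 35.0
```

```bash
python3 - <<'E'
from h import *
o=ctrl.get_obs();print(np.round(o["qpos"],2),o["grip_width"],np.round(o["eef_rot"],3))
rows([([.532,-.291,.19],tool(0))])
E
```

```text
[-0.56  0.38  1.23  0.    1.53 -0.35] 0.011669867014191685 [ 3.139e+00 -1.000e-03  1.359e+00]
at [ 0.5312 -0.2888  0.303 ] t 15.02
[-0.07, 0.03, 3.77, 0.02, -0.01, 0.01]
```

Request:
step_arm(
  plan=[
    [[-0.07, 0.03, 0.6, 0, 0, 0], [-0.07, 0.03, 1.3, 0, 0, 0], [-0.07, 0.03, 2, 0, 0, 0], [-0.07, 0.03, 2.7, 0, 0, 0], [-0.07, 0.03, 3.3, 0, 0, 0], [-0.07, 0.03, 3.65, 0, 0, 0], [-0.07, 0.03, 3.73, 0, 0, 0], [-0.07, 0.03, 3.73, 0, 0, 0]],
  ],
)

```text
time_s: 15.68
ee_pos: [0.5322, -0.2902, 0.1913]
eef_rot: [3.14, -0.001, 1.36]
force: [-0.2, -0.8, -5.4]
grip_width: 0.0123
grip_force: 35.0
```

Request:
step_arm(
  plan=[
    [[0, 0, 0, 0, 0, 0], [0, 0, 0, 0, 0, 0], [0, 0, 0, 0, 0, 0], [0, 0, 0, 0, 0, 0]],
  ],
)

```text
time_s: 16.02
ee_pos: [0.5323, -0.2908, 0.1918]
eef_rot: [3.139, -0.001, 1.36]
force: [-0.4, -0.2, -5.2]
grip_width: 0.0117
grip_force: 35.0
```

```bash
python3 - <<'E'
from h import *
im=[ctrl.camera(c)[:,:,::-1] for c in("side","top")]
for c in("side","top"):
    for q,z in(("cartridge_grip",.182),("cartridge",.10),("flap_lip",.3),("paint_a",0),("marker_cup",0),("crayon_box",0)):
        for r in ctrl.place_of(q,c)[:2 if q=="paint_a" else 1]: print(c,q,round(r["confidence"],2),np.round(r["at"]),atz(c,r["at"],z).round(3))
cv2.imwrite("pics/end.png",np.hstack([cv2.resize(im[0][100:400,170:470],(400,400)),cv2.resize(im[1][150:380,310:540],(400,400))]))
print("lip exp",P(.096,0,.3).round(3))
o=ctrl.get_obs();print(np.round(o["ee_pos"],4),np.round(o["eef_rot"],3),np.round(o["moment"],2))
E
```

```text
side cartridge_grip 0.59 [388. 160.] [ 0.532 -0.296  0.182]
side cartridge 0.64 [384. 193.] [ 0.534 -0.288  0.1  ]
side flap_lip 0.71 [269. 174.] [0.625 0.136 0.3  ]
side paint_a 0.76 [343. 200.] [ 0.675 -0.421  0.   ]
top cartridge_grip 0.68 [456. 266.] [ 0.531 -0.295  0.182]
top cartridge 0.97 [443. 270.] [ 0.532 -0.29   0.1  ]
top flap_lip 0.93 [240. 216.] [0.622 0.144 0.3  ]
top paint_a 0.73 [477. 218.] [ 0.672 -0.412  0.   ]
top paint_a 0.71 [438. 202.] [ 0.716 -0.316  0.   ]
top marker_cup 0.81 [247. 208.] [0.706 0.171 0.   ]
top crayon_box 0.61 [403. 196.] [ 0.733 -0.228  0.   ]
lip exp [0.625 0.144 0.3  ]
[ 0.5321 -0.2907  0.1911] [ 3.14e+00 -1.00e-03  1.36e+00] [-0.04 -0.06 -0.01]
```

View pics/end.png

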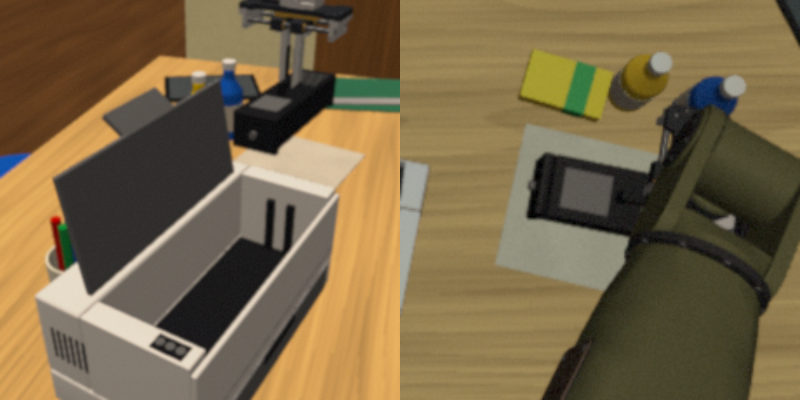

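The end view shows the cartridge over the sheet, the flap wide open and the bystanders in place. One last check: overlay the outline a level cartridge should have.

```bash
python3 - <<'E'
from h import *
im=ctrl.camera("side")[:,:,::-1].copy()
big=cv2.resize(im[120:230,330:440],(550,550),interpolation=cv2.INTER_CUBIC)
C=np.array([.532,-.291,.10])
q=[(a,b,c) for a in(-.04,.04) for b in(-.13,.13) for c in(0,.064)]
pr={k:((proj("side",C+RP@np.array(k))-[330,120]+.5)*5).astype(int) for k in q}
for a in q:
    for b in q:
        if sum(x!=y for x,y in zip(a,b))==1: cv2.line(big,tuple(map(int,pr[a])),tuple(map(int,pr[b])),(0,0,255),1)
cv2.imwrite("pics/lev.png",big)
E
```

```text
(no output)
```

View pics/lev.png

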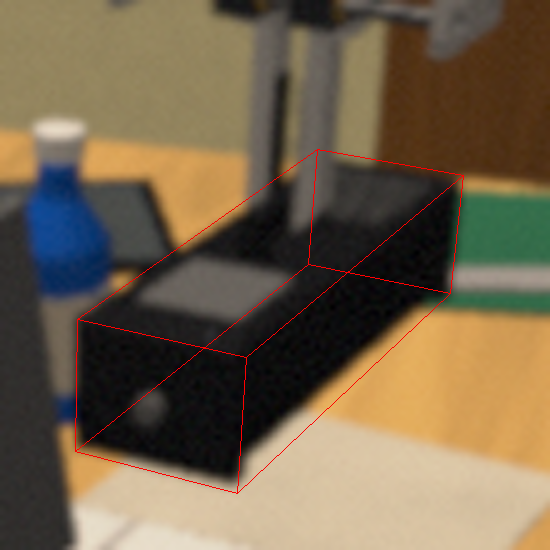

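The outline of a level cartridge matches its image to within about 2°, so it's level over the sheet's middle. Handing in.

```bash
python3 -c "
from station import ctrl
print(ctrl.hand_in())"
```

```text
the job is handed in; nothing more can be done
None
```

The job is handed in at about 16 s: the flap is wide open (about 1.73 rad), and the cartridge is held still by its grip bar, level to about 2°, roughly 10 cm above the middle of the sheet, with the things nearby where they stood.

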